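# Check a baking sheet's non-stick coating with a pen gauge

### The arm

A 7-joint arm with a two-finger parallel gripper is mounted at the origin on the work surface. World frame = base frame: x ahead of the robot, y to its left, z up, the work surface at z = 0. Lengths are in m, angles in rad, forces in N, time in s.
With the tool pointing down it reaches from about 0.425 to 0.8 m from the base axis. Payload 8.3 kg.
Tool frame: the origin (TCP) lies at the very end of the fingers, on their centre line; the grasp point (between the pads) lies 19 mm behind it; z points along the fingers, y is the line along which they close (so a half turn about z gives the same grasp; the last joint's range is limited). The gripper opens to 85 mm and grips with 20 to 120 N. Pads are 22 mm wide; open, the fingers measure 114 mm over their backs; the gripper's body (76 mm by 85 mm) begins 54 mm behind the grasp point. The pads swing forward as they close: fully open they stand 13 mm farther back than shut.
Start: joints at [-1.368, 0.383, 0.016, 1.37, -0.006, 1.388, -0.046], TCP at [0.164, 0.603, 0.231] pointing down, gripper open.
Joint ranges: [-2.95, 2.95], [-0.25, 2.06], [-1.52, 1.56], [0.18, 2.33], [-1.44, 4.58], [0.02, 2.06], [-3.01, 3.01]. Speed limits (rad/s): [2.39, 2.39, 3.01, 3.01, 3.14, 3.14, 3.14].

### API

Orientations are given as a unit quaternion [w, x, y, z].
In Python, from rig import robot, camera, finish_job, recognise gives the robot as it stands.
- The arm moves only by the tool play_rows, never from a script. Its argument "rows" is a list of rows, each an object with "linear": the shift along the tool's x, y, z in m, a list of three; "delta_rot": the turn, a rotation vector about the tool's x, y, z in rad, a list of three; "grip": the closure, from 0 (fully open) to 1 (shut). A call has 1 to 12 rows; each row is the pose to reach, as a shift and turn from the pose commanded when the call began, along the tool's axes at that moment; what a row does not reach only later rows make up. A row lasts 1/8 s, in which the tool goes at most 62.5 mm and 10.7 degrees, less where a joint would pass 70% of its speed; a pose out of reach is approached as far as the arm can. A call with a gripper value outside its range is refused whole. The fingers move at their own pace and stop on an object; the grip force is fixed at half the most. Time passes only in rows, so rows that repeat a pose let the fingers close. It gives the time, the measured TCP pose, the force, the opening and the grip force at its end, in the units of the state.
- robot.read_state(): the state, without advancing time (a new reading comes with each control period).
- camera(name): name is "side" or "top"; returns a dict with "img" (384x512x3 uint8, red, green, blue), "fx", "fy", "cx", "cy" (pixels), "rvec" (rotation vector, rad) and "tvec" (3), from world to camera coordinates, as OpenCV has them. Camera axes: x right, y down, z forward; pixel columns grow to the right and rows downward; lengths in m; the calibration is good to about 2 mm. A picture is of the moment at which its call begins. There is no depth.
- finish_job(): hands the job in; it is judged then, once.
Trained networks look in a picture, given as the dict that the camera call returned (one of the last four; its "shot" number tells which), for a name from the list of things; names that differ only in an ending like _2 or _b are one class to them, and where a whole thing is asked for, a point or a joint stands for the part that bears it (a point fixed in the world has none). Each returns a list of dicts, best first, with "conf" (0 to 1); they miss things now and then, are a little off and sometimes report something else, mostly with a low value. They report only what shows in the picture. A call takes as long as a camera call. They do not tell look-alikes from the thing itself.
- recognise(picture, thing): "box" ([left, top, right, bottom] in pixels, round what is visible of it).
The state is a dict: "clock": time; "joints": joint angles; "qd": joint speeds; "joint_efforts": joint torques, N m; "ee_pos": TCP position; "orientation": TCP orientation; "force": force on the tool from outside, world axes, zero at the start; "torque": the same for the moment, N m; "grip_width": finger opening in m; "grip_force": force on a finger pad.
Only numpy, scipy, OpenCV 4.12 (cv2) and the standard library are available. Lean on these libraries where they do the work, as an engineer would, in place of code of your own. Each camera call takes 0.05 s, during which the arm holds its last target. There are 200 camera calls.

### The job

Take the pen-shaped coating gauge out of its stand and set its spring foot on the round mark of the sloping baking sheet, then on the square mark, pausing about a second on each, and finally on the cross, each time with the gauge square to the sheet and pressed gently so that the foot goes about half-way in. Lift it clear between marks so that the foot touches the sheet only at the marks and never drags, and leave the bottle, the ring cutter and the bowl alone. Finish while still holding the gauge on the cross like this: do not put it down or let go.

Things in the scene. Friction and masses are not known exactly. Their poses are not given: they have to be found in the camera images.
- gauge_grip (a point): Centre of the pen gauge's handle: a dark grey upright bar of square section 24 x 24 mm, 66 mm long; x and y are square to its flat sides, z runs along the gauge away from its foot. It lies 87 mm from the foot's tip when the foot is out. At the start the gauge stands upright in the stand and the handle spans 64 to 130 mm above the table.
- gauge_tip (a point): Rounded tip of the gauge's steel spring foot (9 mm across), which sticks 12 mm out of the barrel along the gauge's axis; it moves with the foot.
- gauge_foot (a joint): How far the spring foot is pushed into the barrel, in m: 0 fully out, 0.008 at its stop. It starts to move at about 2.4 N and takes about 4.8 N half-way in, 7.2 N at the stop.
- gauge: The whole pen gauge, 120 mm long, about 0.14 kg: grey handle, below it a black collar (34 mm across, 4 mm thick, resting on the stand), a steel barrel (18 mm across, 38 mm long) and the thin spring foot. Origin at the foot's tip when the foot is out, z along the gauge towards the handle.
- stand: Fixed white plastic block, 80 x 80 x 60 mm, with an upright hole 21 mm across and 57 mm deep in its middle; origin under its centre. The gauge's barrel and foot reach 50 mm down the hole.
- sheet: Fixed dark coated baking sheet, 330 mm wide (y) and 240 mm up the slope, with an 18 mm high rim, on a low aluminium rest. It slopes 20 degrees, its low edge on its own -x side (towards the robot, more or less). Origin on the table under the sheet's middle, z up; the coated face is 60 mm above the table at its middle.
- round_mark (a point): Round mark: a ring 40 mm across, in thin white lines on the sheet's coated face. Origin: its centre, on the face; z square to the face (outwards), y level across the sheet, x up the slope. The three marks lie in one level row half-way up the slope, 65 to 115 mm apart, in an order that changes.
- square_mark (a point): Square mark: a 40 mm square outline, in thin white lines on the sheet's coated face. Origin: its centre, on the face; z square to the face (outwards), y level across the sheet, x up the slope. The three marks lie in one level row half-way up the slope, 65 to 115 mm apart, in an order that changes.
- cross_mark (a point): Cross: two crossing diagonal lines in a 40 mm square, in thin white lines on the sheet's coated face. Origin: its centre, on the face; z square to the face (outwards), y level across the sheet, x up the slope. The three marks lie in one level row half-way up the slope, 65 to 115 mm apart, in an order that changes.
- bottle: Clear water bottle, 64 mm across, 190 mm high; origin under its centre. Leave alone.
- cutter: Steel ring cutter, 84 mm across, 45 mm high; origin under its centre. Leave alone.
- tub: White plastic bowl, 110 mm across, 60 mm high; origin under its centre. Leave alone.
There are look-alikes about, which are no part of the job. Of the things that look like the gauge, the smallest one is meant.

How it is judged:
On the way, in this order (a step that is already met when the one before it is completed fails the run):
1. the gauge, held square to the sheet, is pressed on the round mark (distance between gauge_tip and round_mark below 0.01 m and value of joint gauge_foot between 0.0015 and 0.0072 m and contact force between gauge and sheet above 0.8 N and contact force between gauge and the fingers above 2 N and angle between the z axis of gauge_grip and the z axis of round_mark, either way round below 0.16 rad), for 0.5 s.
2. then on the square mark (distance between gauge_tip and square_mark below 0.01 m and value of joint gauge_foot between 0.0015 and 0.0072 m and contact force between gauge and sheet above 0.8 N and contact force between gauge and the fingers above 2 N and angle between the z axis of gauge_grip and the z axis of square_mark, either way round below 0.16 rad), for 0.5 s.
At the end, for the whole second after the job is handed in: The gripper still holds the gauge, at rest, its foot's tip within 10 mm of the cross's centre, the gauge within 9 degrees (0.16 rad) of square to the sheet, the foot pushed in 1.5 to 6.8 mm, pressing the sheet with 0.8 to 10 N and touching nothing of the stand (distance between gauge_tip and cross_mark below 0.01 m and value of joint gauge_foot between 0.0015 and 0.0068 m and contact force between gauge and sheet between 0.8 and 10 N and contact force between gauge and the fingers above 2 N and angle between the z axis of gauge_grip and the z axis of cross_mark, either way round below 0.16 rad and contact force between gauge and stand below 0.1 N and linear speed of gauge below 0.02 m/s); the arm keeps its last pose, push and grip.
It fails at once if the gauge pressed hard on the sheet (over 15 N) (contact force between gauge and sheet above 15 N).
It fails at once if the gauge touches or drags on the sheet away from the marks (tip over 20 mm from every mark's centre) (contact force between gauge and sheet above 0.5 N and distance between gauge_tip and round_mark above 0.02 m and distance between gauge_tip and square_mark above 0.02 m and distance between gauge_tip and cross_mark above 0.02 m).
It fails at once if the bottle moved by over 30 mm (distance of bottle from where it was at the start of the episode above 0.03 m).
It fails at once if the cutter moved by over 30 mm (distance of cutter from where it was at the start of the episode above 0.03 m).
It fails at once if the bowl moved by over 30 mm (distance of tub from where it was at the start of the episode above 0.03 m).
It also fails if it takes over 51 s, if anything falls off the work surface, if the arm or the gripper's body presses on something with over 40 N, if the wrist force passes 120 N, or if a joint passes its speed limit or range.

## Working session

There is one attempt and no reset: what is moved stays moved. The work goes in short steps, Python scripts to look and compute and a tool call to move; the robot and the scene stay as the last step left them, time stands still between calls to the robot, and variables do not carry over. Pictures are saved under pics/ and viewed, at most 10 in all, crops included, and the job is handed in when it is done.

Besides the shell and the picture viewer there is one more tool, called after "Call:" in YAML: its name, and indented under it one key for each argument. play_rows: Moves the arm, as the interface text tells. Its arguments: {"type":"object","properties":{"rows":{"type":"array"}},"required":["rows"]}

```bash
mkdir -p pics; ls
python3 - <<'E'
from rig import robot,camera,recognise
import cv2
s=robot.read_state(); print({k:s[k] for k in('clock','ee_pos','orientation','force','grip_width')})
for n in('top','side'):
    p=camera(n); cv2.imwrite(f'pics/{n}0.png',p['img'][:,:,::-1])
    print(n,p['fx'],p['fy'],p['cx'],p['cy'],p['rvec'],p['tvec'])
    for t in('gauge','gauge_grip','stand','sheet','bottle','cutter','tub','round_mark','square_mark','cross_mark'):
        print(t,[([int(v) for v in d['box']],round(d['conf'],2)) for d in recognise(p,t)])
E
```

```text
pics
{'clock': 0.0, 'ee_pos': array([0.16398708, 0.60257277, 0.23026137]), 'orientation': array([-1.15930814e-04,  1.32451969e-01,  9.91188943e-01, -9.70271808e-04]), 'force': array([-0.03582919, -0.75563682, -0.19828382]), 'grip_width': 0.08538206666031552}
top 491.5393289742054 491.5393289742054 253.9377568605093 184.90501320200266 [ 2.19270174 -2.18360447  0.10989947] [1.55688817e-03 5.24800258e-01 1.74565288e+00]
gauge [([149, 235, 173, 242], 0.53), ([160, 165, 178, 180], 0.49)]
gauge_grip [([151, 237, 170, 247], 0.6), ([161, 166, 177, 181], 0.49), ([158, 199, 171, 210], 0.44)]
stand [([153, 190, 182, 219], 0.95)]
sheet [([226, 120, 330, 214], 0.91)]
bottle [([109, 166, 136, 187], 0.77), ([159, 199, 172, 211], 0.15)]
cutter [([161, 114, 187, 137], 0.74)]
tub [([359, 182, 389, 212], 0.67), ([150, 192, 180, 220], 0.26)]
round_mark []
square_mark [([252, 173, 257, 183], 0.4)]
cross_mark [([154, 192, 178, 222], 0.42)]
side 353.3100162545503 353.3100162545503 250.3211092612207 188.4164194952307 [ 2.09633282 -0.85358554  0.4034601 ] [-0.35988887  0.32219532  0.76808416]
gauge [([190, 130, 206, 176], 0.93), ([166, 152, 178, 175], 0.76), ([124, 153, 148, 204], 0.76)]
gauge_grip [([191, 128, 204, 177], 0.88), ([167, 152, 178, 175], 0.79), ([123, 154, 148, 203], 0.79), ([159, 162, 190, 193], 0.18)]
stand [([157, 162, 189, 194], 0.69)]
sheet [([221, 160, 360, 266], 0.69)]
bottle [([159, 110, 182, 161], 0.95)]
cutter [([231, 140, 254, 162], 0.78)]
tub [([355, 285, 412, 337], 0.78)]
round_mark []
square_mark []
cross_mark [([294, 207, 292, 211], 0.53)]
```

Run:
```python
import cv2
a=cv2.imread('pics/top0.png')[95:260,95:405]; b=cv2.imread('pics/side0.png')[100:340,100:430]
cv2.imwrite('pics/c1.png',cv2.resize(a,(800,426),interpolation=cv2.INTER_CUBIC))
cv2.imwrite('pics/c2.png',cv2.resize(b,(800,582),interpolation=cv2.INTER_CUBIC))
```

```text
(no output)
```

View pics/c1.png

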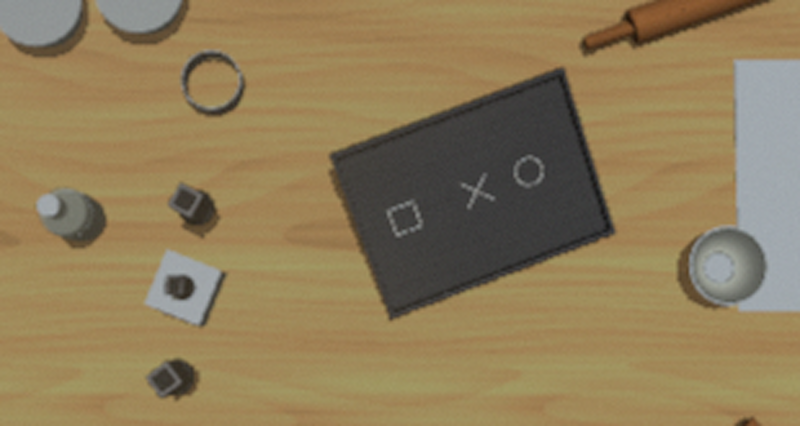

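View pics/c2.png

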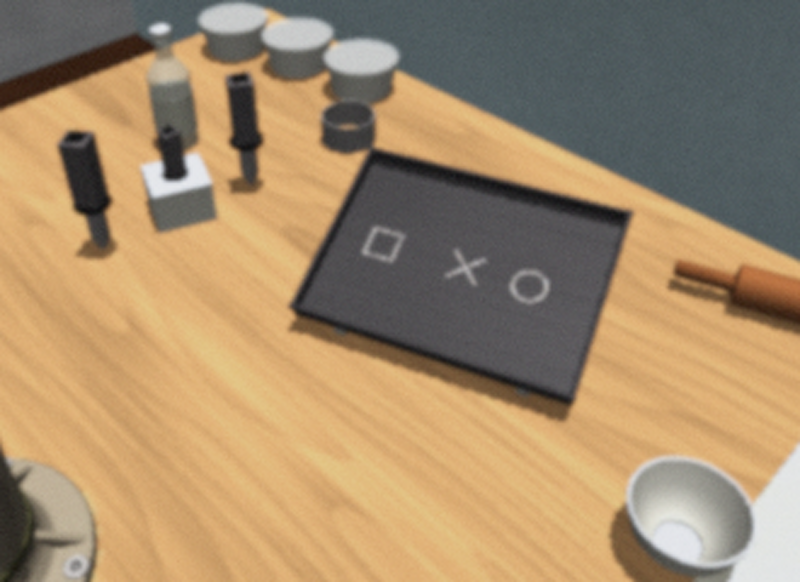

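The top crop shows the square at (404,218), cross at (477,190) and ring at (528,171), all in crop pixels. The three gauge-like things are at full-image top pixels (167,173), (164,206) and (159,242). The middle one stands in the white stand and is clearly the smallest, so it is the one meant. I'll measure next and confirm it in a crop.

```bash
cat > h.py <<'E'
import numpy as np, cv2
from scipy.optimize import least_squares
from rig import robot,camera,recognise
def K(p): return np.array([[p['fx'],0,p['cx']],[0,p['fy'],p['cy']],[0,0,1.]])
def proj(p,X): return cv2.projectPoints(np.atleast_2d(np.float64(X)),np.float64(p['rvec']),np.float64(p['tvec']),K(p),None)[0][:,0]
def ray(p,uv):
    R=cv2.Rodrigues(np.float64(p['rvec']))[0]; d=R.T@np.linalg.solve(K(p),[*uv,1.]); return -R.T@np.float64(p['tvec']),d
def atz(p,uv,z):
    c,d=ray(p,uv); return c+d*(z-c[2])/d[2]
def tri(ps,uvs):
    return least_squares(lambda X:np.concatenate([proj(p,X)[0]-u for p,u in zip(ps,uvs)]),[.5,.2,.06])
E
python3 - <<'E'
from h import *
P={n:camera(n) for n in('top','side')}
import pickle; pickle.dump(P,open('P0.pkl','wb'))
c={'top':{k:(95+x/2.5806,95+y/2.5806) for k,(x,y) in dict(sq=(404,218),cr=(477,190),ro=(528,171)).items()},
 'side':{k:(100+x/2.424,100+y/2.424) for k,(x,y) in dict(sq=(383,245),cr=(465,267),ro=(529,287)).items()}}
M={}
for k in('ro','sq','cr'):
    uv=[]
    for n in('top','side'):
        g=cv2.cvtColor(P[n]['img'],cv2.COLOR_RGB2GRAY).astype(float); r=9 if n=='top' else 12
        u,v=c[n][k]; 
        for _ in range(3):
            yy,xx=np.mgrid[:384,:512]; m=(abs(xx-u)<r)&(abs(yy-v)<r)
            w=np.where(m,np.clip(g-np.median(g[m])-25,0,None),0); u,v=(w*xx).sum()/w.sum(),(w*yy).sum()/w.sum()
        uv.append(np.array([u,v]))
    t=tri(list(P.values()),uv); M[k]=t.x
    print(k,np.round(uv,1).tolist(),t.x.round(4),'res',t.fun.round(2),'z60',[atz(P[n],q,.06).round(4) for n,q in zip(P,uv)])
for a,b in(('ro','cr'),('cr','sq'),('ro','sq')):
    d=M[a]-M[b];print(a,b,np.linalg.norm(d).round(4),'dir deg',np.degrees(np.arctan2(d[1],d[0])))
for k,q in dict(stand=(167,204),g=(164.4,206)).items(): print(k,atz(P['top'],q,.06),atz(P['top'],q,.13))
T=P['top']['img'][180:230,140:195,::-1]; S=P['side']['img'][145:200,150:205,::-1]
cv2.imwrite('pics/c3.png',np.hstack([cv2.resize(T,(400,400),interpolation=cv2.INTER_CUBIC),cv2.resize(S,(400,400),interpolation=cv2.INTER_CUBIC)]))
E
```

```text
ro [[299.5, 160.8], [318.1, 218.0]] [ 0.6086 -0.1572  0.0581] res [ 0.12 -0.1  -0.12  0.01] z60 [array([ 0.608 , -0.1566,  0.06  ]), array([ 0.6071, -0.1585,  0.06  ])]
sq [[251.3, 179.1], [257.2, 200.4]] [0.5422 0.0136 0.0589] res [ 0.04 -0.04 -0.05  0.  ] z60 [array([0.5419, 0.0138, 0.06  ]), array([0.5414, 0.0127, 0.06  ])]
cr [[279.3, 168.9], [291.7, 210.0]] [ 0.5796 -0.0858  0.0605] res [ 0.27 -0.27 -0.3   0.03] z60 [array([ 0.5787, -0.0848,  0.06  ]), array([ 0.5807, -0.0859,  0.06  ])]
ro cr 0.0772 dir deg -67.90134574725715
cr sq 0.1062 dir deg -69.36143456595998
ro sq 0.1833 dir deg -68.74730152250018
stand [0.45318384 0.30802471 0.06      ] [0.45020146 0.29695806 0.13      ]
g [0.44615989 0.31695258 0.06      ] [0.44346296 0.30552312 0.13      ]
```

View pics/c3.png

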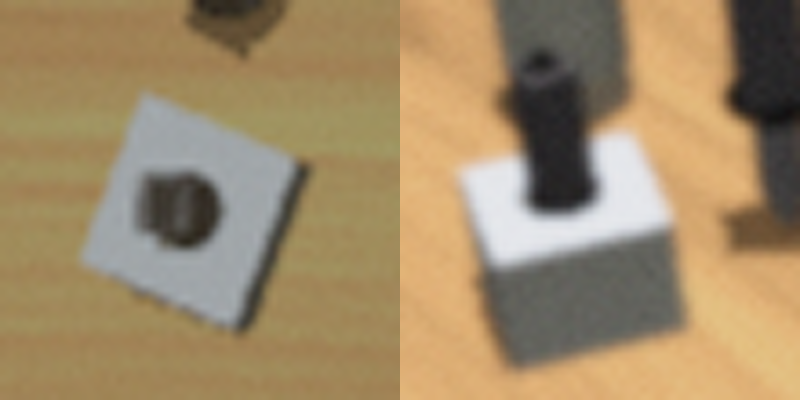

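The crop confirms it: the gauge in the stand is the smallest, with a short handle whose collar rests on the white block. Its handle top is at about (161,205) and the stand centre at about (166,206) in the top image. Next I'll fit its centre and yaw.

```bash
cat > fit.py <<'E'
from h import *
import pickle
P=pickle.load(open('P0.pkl','rb'))
co=[(159.9,191.9),(181.3,200.4),(173,221.2),(151.4,212.8)]
C=np.array([atz(P['top'],(u-.5,v-.5),.06)[:2] for u,v in co]); print('stand',C.mean(0).round(4),'sides',np.linalg.norm(C-np.roll(C,1,0),axis=1).round(3),'yaw',np.degrees(np.arctan2(*(C[1]-C[0])[::-1])).round(1))
a=np.linspace(0,2*np.pi,24,endpoint=False)
col=np.array([[.017*np.cos(t),.017*np.sin(t),z] for t in a for z in(.06,.064)])
S=8
W={'top':(150,180,190,228),'side':(160,158,183,188)}
G={n:cv2.cvtColor(P[n]['img'],cv2.COLOR_RGB2GRAY).astype(float) for n in P}
def ren(n,x,y,yaw):
    c,s=np.cos(yaw),np.sin(yaw); sq=np.array([[c*i-s*j,s*i+c*j,z] for i in(-.012,.012) for j in(-.012,.012) for z in(.064,.13)])
    st=np.array([[*q,z] for q in C for z in(.0,.06)])
    m=np.zeros((384*S,512*S),np.uint8)
    for b in(col,sq):
        q=proj(P[n],b+[x,y,0]); cv2.fillConvexPoly(m,np.round(((cv2.convexHull(np.float32(q))[:,0])+.5)*S).astype(np.int32),255)
    return cv2.resize(m,(512,384),interpolation=cv2.INTER_AREA)/255.
def cost(x,y,yaw,v=0):
    t=[]
    for n in P:
        if n=='top': m=cv2.fillConvexPoly(np.zeros((384,512),np.uint8),np.int32(np.mean(co,0)+(np.array(co)-np.mean(co,0))*.8),1)>0
        else:
            m=cv2.fillConvexPoly(np.zeros((384,512),np.uint8),np.int32([(161,168),(182,164),(188,175),(165,180)]),1)>0
        r=cv2.GaussianBlur(ren(n,x,y,yaw),(0,0),.6)[m]; g=G[n][m]
        t.append(np.corrcoef(r,g)[0,1])
    return t
best=[]
x0,y0=C.mean(0)
for yaw in np.radians(range(-45,45,5)):
    r=min((sum(cost(x0+dx,y0+dy,yaw)),dx,dy) for dx in np.arange(-.006,.0061,.002) for dy in np.arange(-.006,.0061,.002))
    best.append((r,np.degrees(yaw)))
for b in sorted(best): print(np.round(b[0],3),round(b[1]))
E
python3 fit.py
```

```text
stand [0.446  0.3117] sides [0.078 0.081 0.078 0.081] yaw -111.4
[-1.94   0.002  0.002] -10
[-1.939  0.002  0.002] -15
[-1.938  0.002  0.002] -5
[-1.935  0.002  0.002] -20
[-1.934  0.002  0.002] 0
[-1.93   0.002  0.002] 5
[-1.929  0.002  0.002] -25
[-1.926  0.002  0.002] -45
[-1.926  0.002  0.002] 10
[-1.924  0.002  0.002] -40
[-1.923  0.002  0.002] 15
[-1.923  0.002  0.002] -35
[-1.923  0.002  0.002] 40
[-1.922  0.002  0.002] -30
[-1.921  0.002  0.002] 35
[-1.919  0.002  0.002] 20
[-1.919  0.002  0.002] 30
[-1.918  0.002  0.002] 25
```

```bash
cat >> h.py <<'E'
from scipy.spatial.transform import Rotation as Ro
def go(pos,R=None):
    s=robot.read_state(); q=s['orientation']; R0=Ro.from_quat(np.roll(q,-1))
    print('t',s['clock'],'lin',R0.inv().apply(np.array(pos)-s['ee_pos']).round(4),'rot',(R0.inv()*R).as_rotvec().round(4) if R else '')
def Rd(yaz,n=(0,0,1)):
    z=-np.array(n); y=np.array([np.cos(np.radians(yaz)),np.sin(np.radians(yaz)),0]); 
    y-=z*(y@z); y/=np.linalg.norm(y); return Ro.from_matrix(np.c_[np.cross(y,z),y,z])
E
python3 -c "
from h import *
go((.447,.313,.22),Rd(80))"
```

```text
t 1.2 lin [-0.3491 -0.2055  0.0113] rot [-0.0001 -0.0001 -0.0913]
```

Call:
play_rows:
  rows:
    - {"linear": [-0.04,-0.023,0.001],"delta_rot": [0,0,-0.01],"grip": 0}
    - {"linear": [-0.08,-0.047,0.002],"delta_rot": [0,0,-0.02],"grip": 0}
    - {"linear": [-0.12,-0.07,0.004],"delta_rot": [0,0,-0.03],"grip": 0}
    - {"linear": [-0.16,-0.094,0.005],"delta_rot": [0,0,-0.04],"grip": 0}
    - {"linear": [-0.2,-0.118,0.006],"delta_rot": [0,0,-0.05],"grip": 0}
    - {"linear": [-0.24,-0.141,0.008],"delta_rot": [0,0,-0.06],"grip": 0}
    - {"linear": [-0.28,-0.165,0.01],"delta_rot": [0,0,-0.07],"grip": 0}
    - {"linear": [-0.32,-0.188,0.011],"delta_rot": [0,0,-0.08],"grip": 0}
    - {"linear": [-0.349,-0.2055,0.011],"delta_rot": [0,0,-0.091],"grip": 0}
    - {"linear": [-0.349,-0.2055,0.011],"delta_rot": [0,0,-0.091],"grip": 0}
    - {"linear": [-0.349,-0.2055,0.011],"delta_rot": [0,0,-0.091],"grip": 0}
    - {"linear": [-0.349,-0.2055,0.011],"delta_rot": [0,0,-0.091],"grip": 0}

```text
clock: 2.7
ee_pos: [0.4459, 0.3144, 0.2203]
orientation: [-0.0, 0.086, 0.996, 0.0]
force: [0.7, -0.7, -0.2]
grip_width: 0.0853
grip_force: 0.0
```

```bash
python3 -c "
from h import *
s=robot.read_state(); print(s['ee_pos'],s['joints'].round(2),s['force'])
go((.447,.313,.083),Rd(80))
p=camera('side'); cv2.imwrite('pics/s1.png',cv2.resize(p['img'][60:220,80:300,::-1],(800,582),interpolation=cv2.INTER_CUBIC))"
```

```text
[0.4459413  0.31436319 0.22025173] [-0.87  0.22  0.23  1.62 -0.05  1.31  0.77] [ 0.71210589 -0.68417536 -0.15369375]
t 2.7 lin [-0.0013 -0.0012  0.1373] rot [ 0.0002 -0.0005  0.0021]
```

View pics/s1.png

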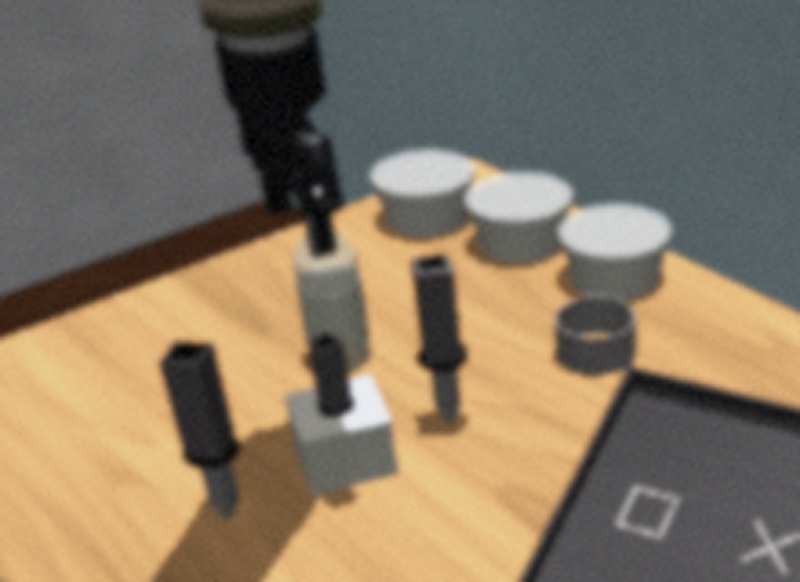

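The picture shows the open fingers around (300,180) above the gauge at (330,370), clear of the bottle and both look-alikes. I'll descend and close.

Call:
play_rows:
  rows:
    - {"linear": [-0.001,-0.001,0.02],"delta_rot": [0,0,0],"grip": 0}
    - {"linear": [-0.001,-0.001,0.04],"delta_rot": [0,0,0],"grip": 0}
    - {"linear": [-0.001,-0.001,0.06],"delta_rot": [0,0,0],"grip": 0}
    - {"linear": [-0.001,-0.001,0.08],"delta_rot": [0,0,0],"grip": 0}
    - {"linear": [-0.001,-0.001,0.1],"delta_rot": [0,0,0],"grip": 0}
    - {"linear": [-0.001,-0.001,0.12],"delta_rot": [0,0,0],"grip": 0}
    - {"linear": [-0.001,-0.001,0.139],"delta_rot": [0,0,0],"grip": 0}
    - {"linear": [-0.001,-0.001,0.139],"delta_rot": [0,0,0],"grip": 0}
    - {"linear": [-0.001,-0.001,0.139],"delta_rot": [0,0,0],"grip": 0}

```text
clock: 3.88
ee_pos: [0.4478, 0.3126, 0.082]
orientation: [0.0, 0.087, 0.996, 0.0]
force: [0.6, 0.9, 0.6]
grip_width: 0.0854
grip_force: 0.0
```

Call:
play_rows:
  rows:
    - {"linear": [0,0,0],"delta_rot": [0,0,0],"grip": 0.3}
    - {"linear": [0,0,0],"delta_rot": [0,0,0],"grip": 0.5}
    - {"linear": [0,0,0],"delta_rot": [0,0,0],"grip": 0.6}
    - {"linear": [0,0,0],"delta_rot": [0,0,0],"grip": 0.7}
    - {"linear": [0,0,0],"delta_rot": [0,0,0],"grip": 0.85}
    - {"linear": [0,0,0],"delta_rot": [0,0,0],"grip": 1}
    - {"linear": [0,0,0],"delta_rot": [0,0,0],"grip": 1}
    - {"linear": [0,0,0],"delta_rot": [0,0,0],"grip": 1}

```text
clock: 4.88
ee_pos: [0.4479, 0.3121, 0.0817]
orientation: [0.0, 0.087, 0.996, 0.0]
force: [-0.1, -0.7, 5.2]
grip_width: 0.0255
grip_force: 58.6
```

Call:
play_rows:
  rows:
    - {"linear": [0,0,-0.01],"delta_rot": [0,0,0],"grip": 1}
    - {"linear": [0,0,-0.03],"delta_rot": [0,0,0],"grip": 1}
    - {"linear": [0,0,-0.05],"delta_rot": [0,0,0],"grip": 1}
    - {"linear": [0,0,-0.07],"delta_rot": [0,0,0],"grip": 1}
    - {"linear": [0,0,-0.1],"delta_rot": [0,0,0],"grip": 1}
    - {"linear": [0,0,-0.13],"delta_rot": [0,0,0],"grip": 1}
    - {"linear": [0,0,-0.15],"delta_rot": [0,0,0],"grip": 1}
    - {"linear": [0,0,-0.15],"delta_rot": [0,0,0],"grip": 1}

```text
clock: 5.88
ee_pos: [0.4484, 0.3123, 0.2329]
orientation: [0.001, 0.087, 0.996, 0.001]
force: [1.1, 0.4, -2.2]
grip_width: 0.0253
grip_force: 58.9
```

```bash
python3 -c "
from h import *
s=robot.read_state(); print(s['ee_pos'],s['force'],s['grip_width'])
n=np.array([-.319,-.123,.940]); n/=np.linalg.norm(n)
# natural carry orientation: minimal tilt from present
R0=Ro.from_quat(np.roll(s['orientation'],-1)); z=R0.as_matrix()[:,2]; ax=np.cross(z,-n); R=Ro.from_rotvec(ax/np.linalg.norm(ax)*np.arccos(z@-n))*R0
np.save('R.npy',R.as_quat()); print('tilt',(R0.inv()*R).as_rotvec())
go(np.array([.6076,-.1575,.06])+n*(.068+.07),R)
p=camera('side'); cv2.imwrite('pics/s2.png',cv2.resize(p['img'][80:200,120:285,::-1],(800,582),interpolation=cv2.INTER_CUBIC))"
```

```text
[0.44843929 0.31233259 0.23293072] [ 1.05072133  0.42121953 -2.21727876] 0.025324189430197656
tilt [-1.77882870e-01 -2.96686522e-01  2.94199286e-18]
t 5.875 lin [-0.198  -0.4594  0.0425] rot [-0.1779 -0.2967  0.    ]
```

View pics/s2.png

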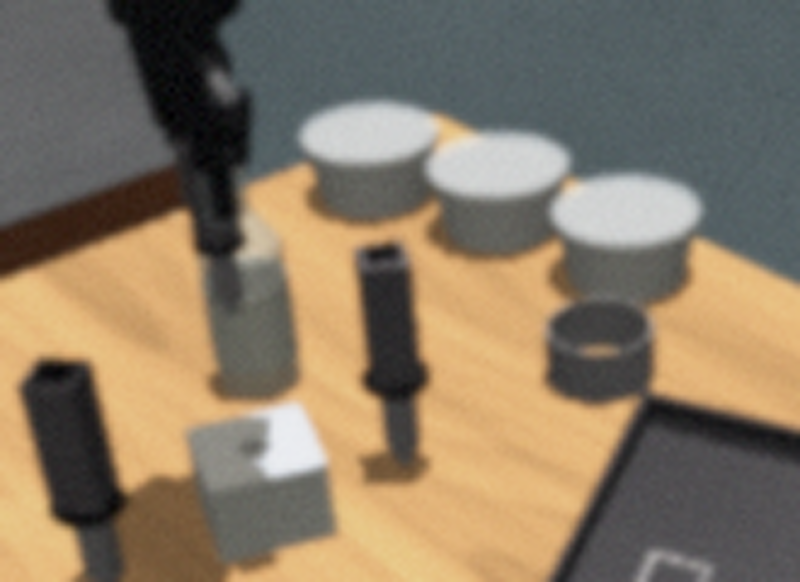

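The picture shows the gauge held upright at about (222,250), parallel to the look-alikes, with the stand hole at (255,445) empty. I'll carry it to a point above the round mark while tilting.

Call:
play_rows:
  rows:
    - {"linear": [-0.018,-0.042,0.004],"delta_rot": [-0.016,-0.027,0],"grip": 1}
    - {"linear": [-0.036,-0.084,0.008],"delta_rot": [-0.032,-0.054,0],"grip": 1}
    - {"linear": [-0.054,-0.125,0.012],"delta_rot": [-0.048,-0.081,0],"grip": 1}
    - {"linear": [-0.072,-0.167,0.015],"delta_rot": [-0.065,-0.108,0],"grip": 1}
    - {"linear": [-0.09,-0.209,0.019],"delta_rot": [-0.081,-0.135,0],"grip": 1}
    - {"linear": [-0.108,-0.251,0.023],"delta_rot": [-0.097,-0.162,0],"grip": 1}
    - {"linear": [-0.126,-0.292,0.027],"delta_rot": [-0.113,-0.189,0],"grip": 1}
    - {"linear": [-0.144,-0.334,0.031],"delta_rot": [-0.13,-0.216,0],"grip": 1}
    - {"linear": [-0.162,-0.376,0.035],"delta_rot": [-0.146,-0.243,0],"grip": 1}
    - {"linear": [-0.18,-0.418,0.039],"delta_rot": [-0.162,-0.27,0],"grip": 1}
    - {"linear": [-0.198,-0.459,0.0425],"delta_rot": [-0.178,-0.297,0],"grip": 1}
    - {"linear": [-0.198,-0.459,0.0425],"delta_rot": [-0.178,-0.297,0],"grip": 1}

```text
clock: 7.42
ee_pos: [0.5611, -0.1794, 0.1868]
orientation: [0.154, 0.09, 0.981, 0.074]
force: [0.1, 1.1, -1.9]
grip_width: 0.0252
grip_force: 59.3
```

Call:
play_rows:
  rows:
    - {"linear": [0,0,0],"delta_rot": [0,0,0],"grip": 1}
    - {"linear": [0,0,0],"delta_rot": [0,0,0],"grip": 1}
    - {"linear": [0,0,0],"delta_rot": [0,0,0],"grip": 1}

```text
clock: 7.8
ee_pos: [0.563, -0.1731, 0.1888]
orientation: [0.155, 0.085, 0.981, 0.076]
force: [-0.5, -0.9, -0.3]
grip_width: 0.0254
grip_force: 59.3
```

Run:
```python
from h import *
s=robot.read_state(); print(s['ee_pos'],s['force'],s['grip_width'],s['joints'].round(2))
n=np.array([-.319,-.123,.940]); n/=np.linalg.norm(n)
R=Ro.from_quat(np.load('R.npy'))
go(np.array([.6076,-.1575,.06])+n*(.068+.03),R)
zt=Ro.from_quat(np.roll(s['orientation'],-1)).as_matrix()[:,2]
tip=s['ee_pos']+zt*.068; gr=s['ee_pos']-zt*.019
out=[]
for k in('top','side'):
    p=camera(k); im=p['img'][:,:,::-1]
    a,b,c=proj(p,[tip,gr,tip-zt*.05]); print(k,'tip',a,'grasp',b,'collar',c)
    u,v=a.astype(int)
    f=11 if k=='side' else 16; w=200//f
    crop=im[v-w:v+w,u-w:u+w]; out.append(cv2.resize(crop,(400,400),interpolation=cv2.INTER_CUBIC))
    for q,col in((a,(0,0,255)),(c,(0,255,0))): cv2.circle(out[-1],tuple(int((x-o+w+.5)*200/w) for x,o in zip(q,(u,v))),4,col,1)
cv2.imwrite('pics/r1.png',np.hstack(out))
```

```text
[ 0.56304596 -0.17311502  0.18877291] [-0.54287602 -0.86442061 -0.29296725] 0.025366940306944388 [-0.24  0.18  0.7   1.83 -0.44  0.98  2.05]
t 7.8 lin [-0.0011 -0.001   0.0391] rot [-0.0012 -0.0022  0.0024]
top tip [304.09084649 165.14338011] grasp [310.45703808 170.54001997] collar [307.66947306 168.17699268]
side tip [317.39287167 204.84042627] grasp [317.49762782 186.12455451] collar [317.45098649 194.45755501]
```

View pics/r1.png

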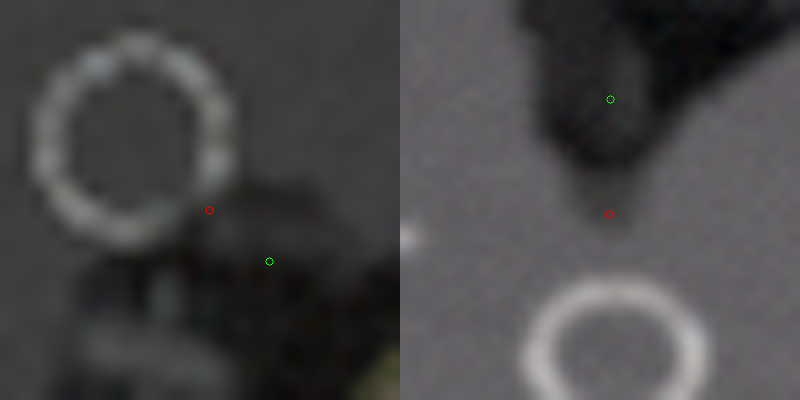

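Tip and axis line up laterally in the side view, with the tip about (607,222) against a predicted (609,213). I can't read the collar in the dark, so I'll take one brightened crop.

Run:
```python
from h import *
s=robot.read_state()
zt=Ro.from_quat(np.roll(s['orientation'],-1)).as_matrix()[:,2]; xt=Ro.from_quat(np.roll(s['orientation'],-1)).as_matrix()[:,0]
T=s['ee_pos']
p=camera('side'); im=np.mean([camera('side')['img'].astype(float) for _ in range(6)],0)[160:225,285:352,::-1]
im=np.clip(255*(im/255)**.45,0,255).astype(np.uint8); o=cv2.resize(im,(800,776),interpolation=cv2.INTER_CUBIC)[:600+176]
f=800/67
for d,c in((.068,(0,0,255)),(.056,(0,255,255)),(.018,(0,255,0)),(0,(255,0,0)),(-.019,(255,0,255))):
    for w in(-.017,.017):
        q=proj(p,T+zt*d+np.cross(zt,[0,0,1.])/.342*w)[0]; cv2.circle(o,(int((q[0]-285+.5)*f),int((q[1]-160+.5)*f)),5,c,2)
cv2.imwrite('pics/r2.png',cv2.resize(o,(618,600)))
```

```text
(no output)
```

View pics/r2.png

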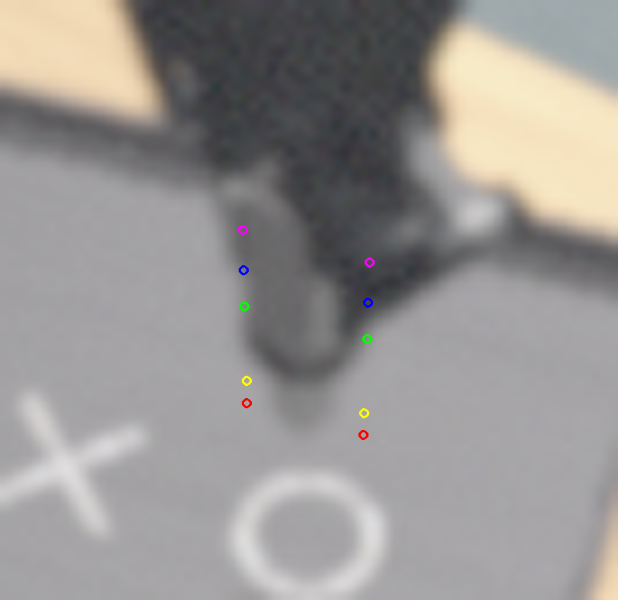

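The near finger covers the collar and ends at about (295,370). The tip shows at about (302,428) against a predicted (305,419), so the model agrees to a few mm. I'll descend to about 6 mm above the mark.

Call:
play_rows:
  rows:
    - {"linear": [-0.001,-0.001,0.015],"delta_rot": [0,0,0],"grip": 1}
    - {"linear": [-0.001,-0.001,0.03],"delta_rot": [-0.001,-0.002,0.002],"grip": 1}
    - {"linear": [-0.001,-0.001,0.045],"delta_rot": [-0.001,-0.002,0.002],"grip": 1}
    - {"linear": [-0.001,-0.001,0.055],"delta_rot": [-0.001,-0.002,0.002],"grip": 1}
    - {"linear": [-0.001,-0.001,0.063],"delta_rot": [-0.001,-0.002,0.002],"grip": 1}
    - {"linear": [-0.001,-0.001,0.063],"delta_rot": [-0.001,-0.002,0.002],"grip": 1}
    - {"linear": [-0.001,-0.001,0.063],"delta_rot": [-0.001,-0.002,0.002],"grip": 1}
    - {"linear": [-0.001,-0.001,0.063],"delta_rot": [-0.001,-0.002,0.002],"grip": 1}

```text
clock: 9.25
ee_pos: [0.5838, -0.1683, 0.1302]
orientation: [0.156, 0.087, 0.981, 0.076]
force: [-0.6, -0.1, -1.8]
grip_width: 0.0253
grip_force: 59.3
```

```bash
cat > chk.py <<'E'
from h import *
import sys
M=dict(ro=(.6076,-.1575,.06),sq=(.5417,.0133,.06),cr=(.5797,-.0853,.06))
n=np.array([-.319,-.123,.940]); n/=np.linalg.norm(n)
fs=[]
for _ in range(3): s=robot.read_state(); fs.append(s['force']); 
R=Ro.from_quat(np.load('R.npy')); m=M[sys.argv[1]]
d=s['ee_pos']-m; print('height of tip model %.4f'%(d@n-.068),'fn %.2f'%(s['force']@n),'off tool xy',R.inv().apply(d)[:2].round(4))
go(np.array(m)+n*(.068+float(sys.argv[2])),R)
E
python3 chk.py ro -.004
```

```text
height of tip model 0.0069 fn -1.46 off tool xy [-0.0004 -0.0015]
t 9.25 lin [0.0004 0.0015 0.0109] rot [-0.0012  0.0012 -0.0015]
```

Call:
play_rows:
  rows:
    - {"linear": [0,0.001,0.002],"delta_rot": [0,0,0],"grip": 1}
    - {"linear": [0,0.001,0.005],"delta_rot": [0,0,0],"grip": 1}
    - {"linear": [0,0.001,0.007],"delta_rot": [0,0,0],"grip": 1}
    - {"linear": [0,0.001,0.007],"delta_rot": [0,0,0],"grip": 1}
    - {"linear": [0,0.001,0.007],"delta_rot": [0,0,0],"grip": 1}

```text
clock: 9.88
ee_pos: [0.5862, -0.1662, 0.1235]
orientation: [0.156, 0.087, 0.981, 0.076]
force: [-1.1, 0.6, 2.9]
grip_width: 0.0254
grip_force: 59.6
```

```bash
python3 chk.py ro -.004
```

```text
height of tip model -0.0004 fn 3.03 off tool xy [-0.0003 -0.0004]
t 9.875 lin [0.0003 0.0004 0.0036] rot [-0.0011  0.0008 -0.0014]
```

Call:
play_rows:
  rows:
    - {"linear": [0,0,0.001],"delta_rot": [0,0,0],"grip": 1}
    - {"linear": [0,0,0.001],"delta_rot": [0,0,0],"grip": 1}
    - {"linear": [0,0,0.001],"delta_rot": [0,0,0],"grip": 1}

```text
clock: 10.25
ee_pos: [0.5865, -0.1661, 0.1225]
orientation: [0.156, 0.087, 0.981, 0.076]
force: [-1.1, -0.1, 3.9]
grip_width: 0.0251
grip_force: 59.6
```

```bash
python3 chk.py ro -.004
python3 - <<'E'
from h import *
n=np.array([-.319,-.123,.940]);f=[]
for _ in range(5):
    camera('side'); f.append(round(float(robot.read_state()['force']@n),2))
print(f)
E
```

```text
height of tip model -0.0015 fn 4.05 off tool xy [-0.0002 -0.0004]
t 10.25 lin [0.0002 0.0004 0.0025] rot [-0.0012  0.0006 -0.0014]
[4.99, 4.62, 4.2, 3.05, 3.79]
```

Contact is about 5.5 N including the 1.4 N gauge weight, so the foot is about 4–5 mm in. I'll hold, then lift.

Call:
play_rows:
  rows:
    - {"linear": [0,0,0],"delta_rot": [0,0,0],"grip": 1}
    - {"linear": [0,0,0],"delta_rot": [0,0,0],"grip": 1}
    - {"linear": [0,0,0],"delta_rot": [0,0,0],"grip": 1}
    - {"linear": [0,0,0],"delta_rot": [0,0,0],"grip": 1}
    - {"linear": [0,0,0],"delta_rot": [0,0,0],"grip": 1}
    - {"linear": [0,0,0],"delta_rot": [0,0,0],"grip": 1}

```text
clock: 11.25
ee_pos: [0.5864, -0.166, 0.1224]
orientation: [0.156, 0.087, 0.981, 0.076]
force: [0.8, 1.0, 3.0]
grip_width: 0.0255
grip_force: 59.6
```

```bash
python3 chk.py ro -.001
python3 - <<'E'
from h import *
n=np.array([-.319,-.123,.940])
s=robot.read_state();z=Ro.from_quat(np.roll(s['orientation'],-1)).as_matrix()[:,2]
T=s['ee_pos']; p=camera('side'); im=np.mean([camera('side')['img'].astype(float) for _ in range(4)],0)[175:240,285:352,::-1]
im=np.clip(255*(im/255)**.45,0,255).astype(np.uint8); o=cv2.resize(im,(618,600),interpolation=cv2.INTER_CUBIC);f=618/67
for X,c in((T+z*.068,(0,0,255)),((.6076,-.1575,.06),(0,255,0))):
    q=proj(p,X)[0]; cv2.circle(o,(int((q[0]-285+.5)*f),int((q[1]-175+.5)*f)),5,c,2)
cv2.imwrite('pics/r3.png',o)
E
```

```text
height of tip model -0.0016 fn 2.45 off tool xy [-0.0001 -0.0004]
t 11.25 lin [ 0.0001  0.0004 -0.0006] rot [-0.0012  0.0004 -0.0013]
```

View pics/r3.png

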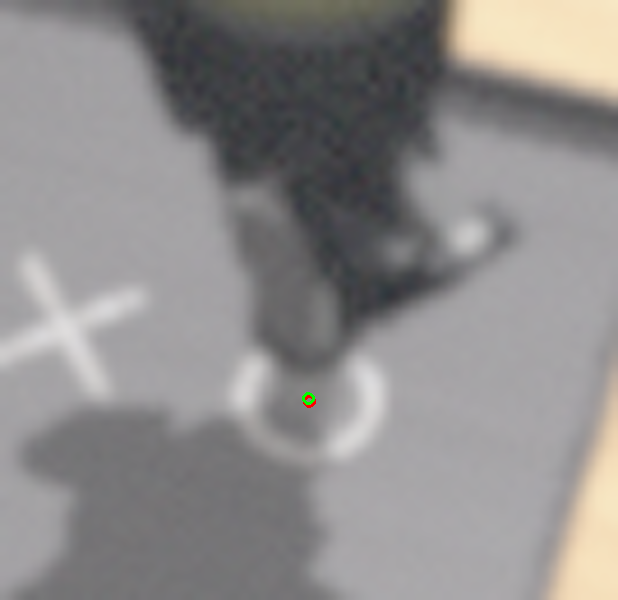

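The foot sits at the ring's centre (308,400). I'll lift 40 mm and go to the square.

Call:
play_rows:
  rows:
    - {"linear": [0,0,-0.006],"delta_rot": [0,0,0],"grip": 1}
    - {"linear": [0,0,-0.02],"delta_rot": [0,0,0],"grip": 1}
    - {"linear": [0,0,-0.04],"delta_rot": [0,0,0],"grip": 1}
    - {"linear": [0,0,-0.045],"delta_rot": [0,0,0],"grip": 1}
    - {"linear": [0,0,-0.045],"delta_rot": [0,0,0],"grip": 1}
    - {"linear": [0,0,-0.045],"delta_rot": [0,0,0],"grip": 1}

```text
clock: 12.25
ee_pos: [0.5718, -0.1711, 0.1641]
orientation: [0.155, 0.087, 0.981, 0.076]
force: [-0.3, -0.6, -1.4]
grip_width: 0.0254
grip_force: 59.3
```

```bash
python3 chk.py sq .04
```

```text
height of tip model 0.0429 fn -1.16 off tool xy [-0.0942 -0.1568]
t 12.25 lin [0.0944 0.1566 0.0028] rot [-0.0009 -0.0006 -0.0011]
```

Call:
play_rows:
  rows:
    - {"linear": [0.018,0.031,0],"delta_rot": [0,0,0],"grip": 1}
    - {"linear": [0.038,0.063,0],"delta_rot": [0,0,0],"grip": 1}
    - {"linear": [0.057,0.094,0],"delta_rot": [0,0,0],"grip": 1}
    - {"linear": [0.076,0.126,0],"delta_rot": [0,0,0],"grip": 1}
    - {"linear": [0.0944,0.1566,0.003],"delta_rot": [0,0,0],"grip": 1}
    - {"linear": [0.0944,0.1566,0.003],"delta_rot": [0,0,0],"grip": 1}
    - {"linear": [0.0944,0.1566,0.003],"delta_rot": [0,0,0],"grip": 1}
    - {"linear": [0.0944,0.1566,0.003],"delta_rot": [0,0,0],"grip": 1}

```text
clock: 13.25
ee_pos: [0.5079, -0.0015, 0.1616]
orientation: [0.156, 0.088, 0.981, 0.076]
force: [0.4, -0.8, -1.0]
grip_width: 0.025
grip_force: 59.4
```

```bash
python3 chk.py sq .008
```

```text
height of tip model 0.0401 fn -0.97 off tool xy [-0.0009 -0.0014]
t 13.25 lin [0.0009 0.0015 0.0321] rot [-0.0021  0.0004 -0.003 ]
```

Now down to model height -0.001, slowing at the end.

Call:
play_rows:
  rows:
    - {"linear": [0.001,0.001,0.012],"delta_rot": [-0.002,0,-0.003],"grip": 1}
    - {"linear": [0.001,0.001,0.024],"delta_rot": [-0.002,0,-0.003],"grip": 1}
    - {"linear": [0.001,0.001,0.032],"delta_rot": [-0.002,0,-0.003],"grip": 1}
    - {"linear": [0.001,0.001,0.032],"delta_rot": [-0.002,0,-0.003],"grip": 1}
    - {"linear": [0.001,0.001,0.034],"delta_rot": [-0.002,0,-0.003],"grip": 1}
    - {"linear": [0.001,0.001,0.036],"delta_rot": [-0.002,0,-0.003],"grip": 1}
    - {"linear": [0.001,0.001,0.038],"delta_rot": [-0.002,0,-0.003],"grip": 1}
    - {"linear": [0.001,0.001,0.04],"delta_rot": [-0.002,0,-0.003],"grip": 1}
    - {"linear": [0.001,0.001,0.04],"delta_rot": [-0.002,0,-0.003],"grip": 1}
    - {"linear": [0.001,0.001,0.04],"delta_rot": [-0.002,0,-0.003],"grip": 1}

```text
clock: 14.5
ee_pos: [0.5197, 0.0056, 0.1243]
orientation: [0.156, 0.085, 0.981, 0.077]
force: [-1.2, -0.9, 2.3]
grip_width: 0.0258
grip_force: 59.6
```

```bash
cat > f.py <<'E'
from h import *
n=np.array([-.319,-.123,.940]);f=[]
for _ in range(6):
    camera('side'); f.append(float(robot.read_state()['force']@n))
print('mean fn',np.mean(f).round(2),np.round(f,1))
E
python3 chk.py sq -.001; python3 f.py
```

```text
height of tip model 0.0003 fn 2.68 off tool xy [0.0003 0.0007]
t 14.5 lin [-0.0003 -0.0007  0.0013] rot [0.001  0.0007 0.0016]
mean fn 2.76 [2.8 2.8 2.3 2.4 3.2 3.1]
```

Call:
play_rows:
  rows:
    - {"linear": [0,0,0.001],"delta_rot": [0,0,0],"grip": 1}
    - {"linear": [0,0,0.001],"delta_rot": [0,0,0],"grip": 1}
    - {"linear": [0,0,0.001],"delta_rot": [0,0,0],"grip": 1}
    - {"linear": [0,0,0.001],"delta_rot": [0,0,0],"grip": 1}
    - {"linear": [0,0,0.001],"delta_rot": [0,0,0],"grip": 1}
    - {"linear": [0,0,0.001],"delta_rot": [0,0,0],"grip": 1}
    - {"linear": [0,0,0.001],"delta_rot": [0,0,0],"grip": 1}
    - {"linear": [0,0,0.001],"delta_rot": [0,0,0],"grip": 1}

```text
clock: 15.8
ee_pos: [0.5199, 0.0057, 0.1231]
orientation: [0.156, 0.085, 0.981, 0.077]
force: [-0.8, 0.9, 3.4]
grip_width: 0.0252
grip_force: 59.7
```

```bash
python3 chk.py sq -.001; python3 f.py
python3 - <<'E'
from h import *
s=robot.read_state();z=Ro.from_quat(np.roll(s['orientation'],-1)).as_matrix()[:,2]
T=s['ee_pos']; p=camera('side'); im=np.mean([camera('side')['img'].astype(float) for _ in range(4)],0)[157:222,225:292,::-1]
im=np.clip(255*(im/255)**.45,0,255).astype(np.uint8); o=cv2.resize(im,(618,600),interpolation=cv2.INTER_CUBIC);f=618/67
for X,c in((T+z*.068,(0,0,255)),((.5417,.0133,.06),(0,255,0))):
    q=proj(p,X)[0]; cv2.circle(o,(int((q[0]-225+.5)*f),int((q[1]-157+.5)*f)),5,c,2)
cv2.imwrite('pics/q1.png',o)
E
```

```text
height of tip model -0.0008 fn 3.33 off tool xy [0.0005 0.0006]
t 15.8 lin [-0.0005 -0.0006  0.0002] rot [0.0008 0.0004 0.0016]
mean fn 3.94 [3.9 3.3 4.4 3.9 3.5 4.5]
```

View pics/q1.png

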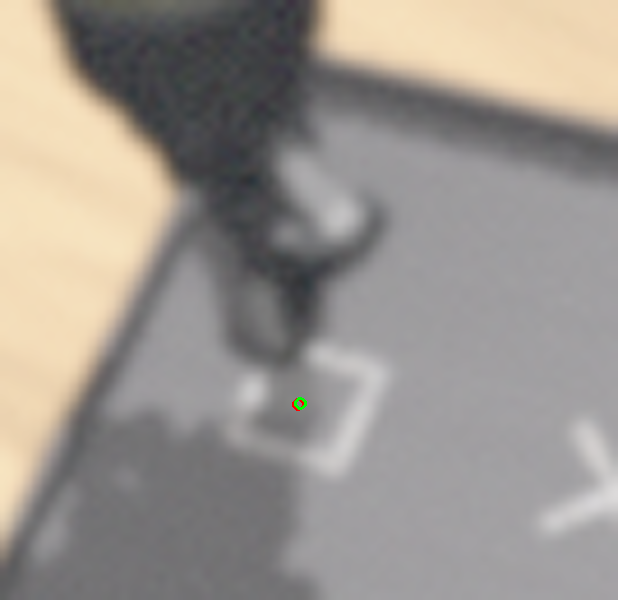

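The barrel stands in the square near its centre at (300,405). It has been held well over a second. Lift.

Call:
play_rows:
  rows:
    - {"linear": [0,0,-0.006],"delta_rot": [0,0,0],"grip": 1}
    - {"linear": [0,0,-0.02],"delta_rot": [0,0,0],"grip": 1}
    - {"linear": [0,0,-0.04],"delta_rot": [0,0,0],"grip": 1}
    - {"linear": [0,0,-0.042],"delta_rot": [0,0,0],"grip": 1}
    - {"linear": [0,0,-0.042],"delta_rot": [0,0,0],"grip": 1}
    - {"linear": [0,0,-0.042],"delta_rot": [0,0,0],"grip": 1}

```text
clock: 17.1
ee_pos: [0.506, 0.0007, 0.1618]
orientation: [0.155, 0.085, 0.981, 0.076]
force: [-0.1, -0.5, -1.8]
grip_width: 0.0254
grip_force: 59.5
```

```bash
python3 chk.py cr .04
```

```text
height of tip model 0.0406 fn -1.58 off tool xy [0.0558 0.091 ]
t 17.1 lin [-0.0557 -0.091   0.0005] rot [ 0.0004 -0.001   0.0017]
```

Call:
play_rows:
  rows:
    - {"linear": [-0.014,-0.023,0],"delta_rot": [0,0,0],"grip": 1}
    - {"linear": [-0.028,-0.046,0],"delta_rot": [0,0,0],"grip": 1}
    - {"linear": [-0.042,-0.069,0],"delta_rot": [0,0,0],"grip": 1}
    - {"linear": [-0.0557,-0.091,0],"delta_rot": [0,0,0],"grip": 1}
    - {"linear": [-0.0557,-0.091,0],"delta_rot": [0,0,0],"grip": 1}
    - {"linear": [-0.0557,-0.091,0],"delta_rot": [0,0,0],"grip": 1}
    - {"linear": [-0.0557,-0.091,0],"delta_rot": [0,0,0],"grip": 1}

```text
clock: 17.98
ee_pos: [0.5453, -0.0976, 0.1624]
orientation: [0.156, 0.085, 0.981, 0.077]
force: [0.1, 0.2, -1.3]
grip_width: 0.0255
grip_force: 59.4
```

```bash
python3 chk.py cr .008
```

```text
height of tip model 0.0407 fn -1.29 off tool xy [-0.0001  0.0011]
t 17.975 lin [ 0.0001 -0.0012  0.0327] rot [ 0.0015 -0.0008  0.0027]
```

Call:
play_rows:
  rows:
    - {"linear": [0,-0.001,0.012],"delta_rot": [0,0,0],"grip": 1}
    - {"linear": [0,-0.001,0.024],"delta_rot": [0,0,0],"grip": 1}
    - {"linear": [0,-0.001,0.033],"delta_rot": [0,0,0],"grip": 1}
    - {"linear": [0,-0.001,0.033],"delta_rot": [0,0,0],"grip": 1}
    - {"linear": [0,-0.001,0.035],"delta_rot": [0,0,0],"grip": 1}
    - {"linear": [0,-0.001,0.037],"delta_rot": [0,0,0],"grip": 1}
    - {"linear": [0,-0.001,0.039],"delta_rot": [0,0,0],"grip": 1}
    - {"linear": [0,-0.001,0.041],"delta_rot": [0,0,0],"grip": 1}
    - {"linear": [0,-0.001,0.0415],"delta_rot": [0,0,0],"grip": 1}
    - {"linear": [0,-0.001,0.0415],"delta_rot": [0,0,0],"grip": 1}
    - {"linear": [0,-0.001,0.0415],"delta_rot": [0,0,0],"grip": 1}

```text
clock: 19.35
ee_pos: [0.5588, -0.0947, 0.1238]
orientation: [0.156, 0.085, 0.981, 0.077]
force: [-1.6, 0.1, 2.7]
grip_width: 0.0253
grip_force: 59.7
```

```bash
python3 chk.py cr -.001; python3 f.py
```

```text
height of tip model -0.0002 fn 3.07 off tool xy [-0.001  -0.0009]
t 19.35 lin [0.001  0.0009 0.0008] rot [0.0008 0.0008 0.0015]
mean fn 3.06 [3.1 2.8 3.7 3.  3.  2.9]
```

Contact is about 4.5 N, which is near half-way in. One last look before handing in.

Run:
```python
from h import *
s=robot.read_state();z=Ro.from_quat(np.roll(s['orientation'],-1)).as_matrix()[:,2]
T=s['ee_pos']; p=camera('side'); im=np.mean([camera('side')['img'].astype(float) for _ in range(4)],0)[167:232,259:326,::-1]
im=np.clip(255*(im/255)**.45,0,255).astype(np.uint8); o=cv2.resize(im,(618,600),interpolation=cv2.INTER_CUBIC);f=618/67
for X,c in((T+z*.068,(0,0,255)),((.5797,-.0853,.06),(0,255,0))):
    q=proj(p,X)[0]; cv2.circle(o,(int((q[0]-259+.5)*f),int((q[1]-167+.5)*f)),5,c,2)
cv2.imwrite('pics/x1.png',o)
```

```text
(no output)
```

View pics/x1.png

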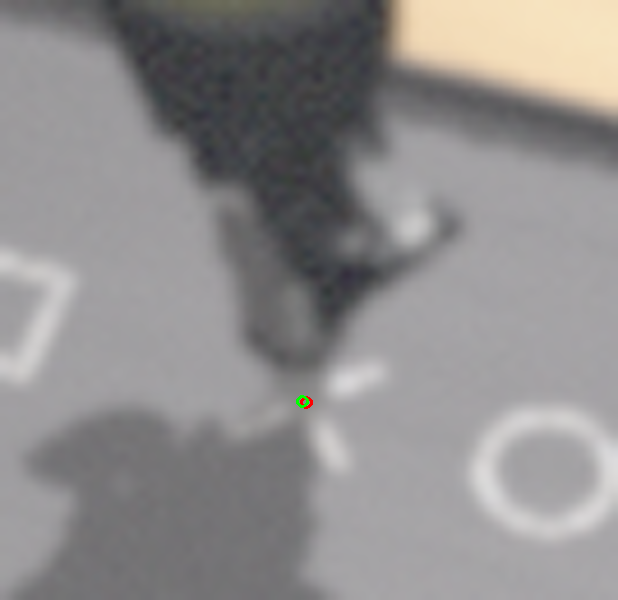

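The foot is on the cross: its visible arms meet at about (305,402), where the tip is. Handing in.

```bash
python3 -c "
from rig import finish_job; print(finish_job())"
```

```text
the job is handed in; nothing more can be done
None
```

I pressed the gauge on the round mark, then the square, and handed the job in with it still held on the cross: contact there was about 4.5 N, putting the foot roughly half-way in by my estimate, and no verdict came back.

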